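# Lever open the programmer's cover and hold its recessed reset button down

## Task

The board programmer has hung. Take the screwdriver from its rack, use its blade (not the fingers or the gripper) to lever the programmer's clear cover up by its orange tab until it stands upright by itself, then reach the screwdriver through the red-marked aperture and hold the recessed red reset button fully down. Finish while still gripping the screwdriver and holding the button down, leaving the blue button unpressed and the cutters, tape and flux jar where they are.

Things in the scene. Friction and masses are not known exactly. Their poses are not given: they have to be found in the camera images.
- programmer: Grey board programmer, a box 120 (x) x 110 (y) x 55 (z) mm, fixed to the bench. Origin at the centre of its underside; z up, its x axis points from the tab side (front) to the hinge side (back), y to the left.
- cover (a joint): Hinge angle of the clear cover (114 x 106 x 4 mm plate with a dark rim and an orange tab) over the programmer's top; 0 = shut and level, grows as it opens, 1.57 = upright, stop at 1.9. The stiff hinge (about 0.06 N m of friction) holds the cover wherever it is left. The tab is 40 mm wide and 4 mm thick and sticks out 18 mm beyond the programmer's front face at mid-width, with free space under it down to the bench.
- cover_hinge (a point): Point on the cover's hinge axis, half-way along it, 58 mm above the bench, 55 mm behind the programmer's centre; the hinge axis runs along the programmer's y. The underside of the shut cover and tab is at this height.
- cover_tab (a point): Middle of the outer lower edge of the orange tab, 133 mm from the hinge axis; it moves with the cover.
- reset_aperture (a point): Centre of the mouth of the 15 mm round aperture over the red reset button (red tag behind it), in the programmer's top panel, 55 mm above the bench. The aperture goes straight down; the button's top (11.6 mm across) lies 13 mm below the mouth.
- blue_aperture (a point): The same for the blue button, 48 mm to the side of the red one: leave it unpressed.
- reset_button (a joint): Travel of the red reset button in m: 0 = up, 0.005 = fully down; a spring pushes back with 2 N at the start and 4.5 N when fully down.
- blue_button (a joint): Travel of the blue button in m, 0 = up.
- rack: Blue screwdriver rack, fixed to the bench: top plate 56 (x) x 130 (y) mm with its upper face 102 mm above the bench, on a base 80 x 130 mm. Origin at the centre of the underside. The screwdriver hangs upright through the middle 9 mm hole, its handle resting on the plate.
- handle_center (a point): Centre of the screwdriver's green handle, which is 20 mm across (x axis) by 21 mm (z axis) and 76 mm long. The screwdriver's own y axis runs along it from the tip to the handle's end, so y points up in the rack. It weighs about 60 g.
- screwdriver_tip (a point): End of the screwdriver's thin steel shank, 4.8 mm in diameter, on its axis, 129 mm from the centre of the handle and 91 mm from the handle's lower end; same axes as handle_center.
- screwdriver: The screwdriver (small, green handle, 172 mm long), origin on the shank near its middle.
- side_cutters: Red-handled side cutters lying on the bench, 50 x 129 x 12 mm: leave alone.
- insulating_tape: Black roll of tape lying flat, 56 mm across, 19 mm high: leave alone.
- flux_jar: Small jar with white lid, 50 mm across, 26 mm high: leave alone.

How it is judged:
By the outcome, as a careful person would: the job done as asked, in the order asked, and still so for the second after the job is handed in, while the arm keeps its last pose, push and grip.
It also fails if it takes over 48 s, if anything falls off the work surface, if the arm or the gripper's body presses on something with over 40 N, if the wrist force passes 120 N, or if a joint passes its speed limit or range.

## Robot

A 6-joint arm with a two-finger parallel gripper is mounted at the origin on a cart in front of the work surface, level with it; the furniture and walls round the work are solid. World frame = base frame: x ahead of the robot, y to its left, z up, the work surface at z = 0. Lengths are in m, angles in rad, forces in N, time in s.
With the tool pointing down it reaches from about 0.275 to 0.75 m from the base axis. Payload 10.2 kg.
Tool frame: the origin (TCP) lies between the finger pads; the fingertips stand 25 mm ahead of it and the grasp point (between the pads) lies 6 mm ahead of it; z points along the fingers, y is the line along which they close (so a half turn about z gives the same grasp; the last joint's range is limited). The gripper opens to 88 mm and grips with 3 to 60 N. Pads are 18 mm wide; open, the fingers measure 123 mm over their backs; the gripper's body (75 mm by 187 mm) begins 45 mm behind the grasp point.
Start: joints at [0.897, 0.313, 1.498, -0, 1.331, -0.223], TCP at [0.229, 0.473, 0.264] pointing down, gripper open.
Joint ranges: [-2.94, 2.94], [-0.97, 2.17], [0.19, 2.56], [-1.23, 4.37], [0.02, 3.11], [-2.88, 2.88]. Speed limits (rad/s): [2.39, 2.39, 3.01, 3.14, 3.14, 3.14].

## Interface

Orientations are given as a unit quaternion [w, x, y, z].
In Python, from bench import manip gives the robot as it stands.
- The arm moves only by the tool send_rows, never from a script. Its argument "commands" is a list of rows, each an object of numbers: "x", "y", "z": the shift along the tool's x, y, z in cm; "spin": the turn about the tool's z in rad; "jaw": the opening, from -1 (shut) to 1 (fully open), so that 0 is half open. In form: [{"x": .., "y": .., "z": .., "spin": .., "jaw": ..}, ...]. A call has 1 to 8 rows; each row shifts and turns the commanded pose from where the row before left it, along the tool's axes as they then stand; what a row does not reach is not made up. A row lasts 1/8 s, in which the tool goes at most 62.5 mm and 10.7 degrees, less where a joint would pass 70% of its speed; a pose out of reach is approached as far as the arm can. A call is refused whole if a number of a shift passes 6.25 or a number of a turn 0.188, either way. A call with a gripper value outside its range is refused whole. The fingers move at their own pace and stop on an object; "grip_force" is the grip in N (left out, the last holds). Time passes only in rows, so rows that do not move let the fingers close. It gives the time, the measured TCP pose, the force, the opening and the grip force at its end, in the units of the state.
- manip.read_state(): the state, without advancing time (a new reading comes with each control period).
- manip.capture(name): name is "side" or "top"; returns the picture (400x640x3 uint8, red, green, blue); there is no depth.
- manip.calibration(name): a dict with "fx", "fy", "cx", "cy" (pixels), "eye" and "orientation" of the camera in the world. Camera axes: x right, y down, z forward; pixel columns grow to the right and rows downward; lengths in m; the calibration is good to about 2 mm. A picture is of the moment at which its call begins. calibration takes no time and is no camera call.
- manip.job_done(): hands the job in; it is judged then, once.
The state is a dict: "t": time; "qpos": joint angles; "joint_vel": joint speeds; "joint_torque": joint torques, N m; "ee_pos": TCP position; "tcp_rot": TCP orientation; "force": force on the tool from outside, world axes, zero at the start; "torque": the same for the moment, N m; "opening": finger opening in m; "grip_force": force on a finger pad.
Only numpy, scipy, OpenCV 4.12 (cv2) and the standard library are available. Lean on these libraries where they do the work, as an engineer would, in place of code of your own. Each camera call takes 0.05 s, during which the arm holds its last target. There are 200 camera calls.

## Working session

There is one attempt and no reset: what is moved stays moved. The work goes in short steps, Python scripts to look and compute and a tool call to move; the robot and the scene stay as the last step left them, time stands still between calls to the robot, and variables do not carry over. Pictures are saved under pics/ and viewed, at most 11 in all, crops included, and the job is handed in when it is done.

Besides the shell and the picture viewer there is one more tool, called after ">>>" in YAML: its name, and indented under it one key for each argument. send_rows: Moves the arm, as the interface text tells. Its arguments: {"type":"object","properties":{"commands":{"type":"array"},"grip_force":{"type":"number"}},"required":["commands"]}

```bash
mkdir -p pics
cat > h.py <<'E'
import numpy as np, cv2
from scipy.spatial.transform import Rotation as R
from bench import manip
def rot(q): return R.from_quat([q[1],q[2],q[3],q[0]]).as_matrix()
def ray(n,px):
    c=manip.calibration(n); d=rot(c["orientation"])@np.array([(px[0]-c["cx"])/c["fx"],(px[1]-c["cy"])/c["fy"],1])
    return np.array(c["eye"]),d/np.linalg.norm(d)
def onz(n,px,z):
    e,d=ray(n,px); return e+d*(z-e[2])/d[2]
def proj(n,p):
    c=manip.calibration(n); v=rot(c["orientation"]).T@(np.array(p)-c["eye"]); return np.array([c["fx"]*v[0]/v[2]+c["cx"],c["fy"]*v[1]/v[2]+c["cy"]])
def tri(p1,p2):
    (a,d),(b,e)=ray("top",p1),ray("side",p2); s=np.linalg.lstsq(np.c_[d,-e],b-a,rcond=None)[0]
    p,q=a+d*s[0],b+e*s[1]; return (p+q)/2,np.linalg.norm(p-q)
def save(n,f):
    im=manip.capture(n); cv2.imwrite(f"pics/{f}.png",im[:,:,::-1]); return im
E
python3 - <<'E'
from h import *
for n in("top","side"): save(n,n+"0"); print(n,manip.calibration(n))
s=manip.read_state(); print(s); print(rot(s["tcp_rot"]).round(3))
E
```

```text
top {'fx': 363.41244513481155, 'fy': 363.41244513481155, 'cx': 314.8422207395957, 'cy': 200.07894823820445, 'eye': array([ 0.5025693 , -0.0431935 ,  0.98259858]), 'orientation': array([-0.03714804,  0.71530258, -0.69775981,  0.00966888])}
side {'fx': 363.55653429241187, 'fy': 363.55653429241187, 'cx': 319.9347710502787, 'cy': 200.68305105245705, 'eye': array([ 0.37264891, -0.93727682,  0.60956805]), 'orientation': array([-0.51150643,  0.85492369, -0.07742044,  0.03837627])}
{'t': 0.1, 'qpos': array([ 8.96620561e-01,  3.13365582e-01,  1.49834575e+00, -1.78014754e-05,
        1.33102221e+00, -2.23408213e-01]), 'joint_vel': array([-0.00120032, -0.00298121, -0.00166399,  0.0007373 , -0.00087069,
        0.00091706]), 'joint_torque': array([ 2.85324786e-03, -4.02807498e+01, -2.52642202e+01,  6.95620780e-02,
        3.42676858e-02, -2.15208195e-05]), 'ee_pos': array([0.22861315, 0.47239407, 0.26323864]), 'tcp_rot': array([-2.39714223e-04,  2.23478347e-01,  9.74708727e-01, -5.17705316e-04]), 'force': array([0.35089456, 0.22578151, 0.34786889]), 'torque': array([ 0.04033839, -0.01430702, -0.00496094]), 'grip_force': 0.0, 'opening': 0.08852195785748061}
[[-0.9    0.436 -0.001]
 [ 0.436  0.9   -0.001]
 [ 0.    -0.001 -1.   ]]
```

View pics/top0.png

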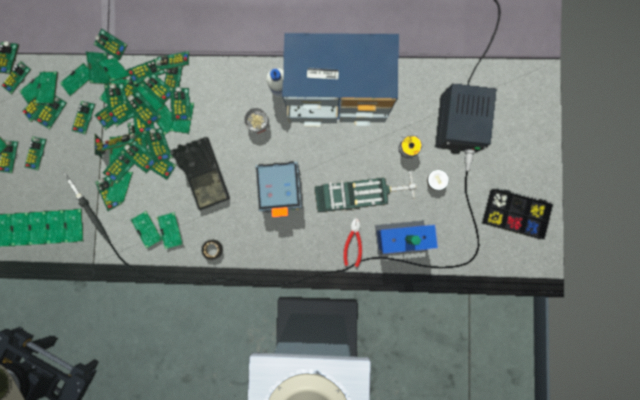

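View pics/side0.png

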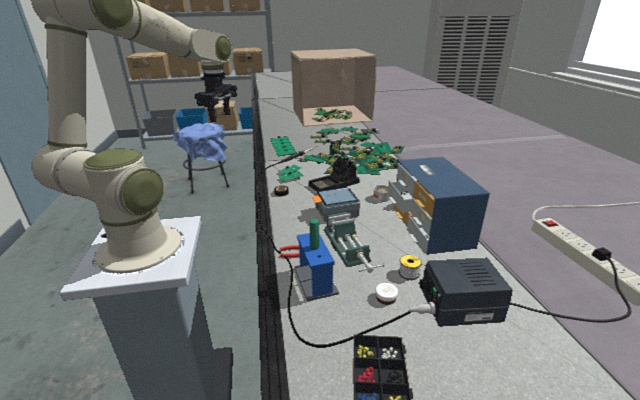

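The top view shows the programmer at about (279,186) with its orange tab at (280,212), the rack at (407,239), and the green handle at (413,240). The side view shows the upright green handle at (314,235). Next I'll measure them.

Run:
```python
from h import *
t=cv2.imread("pics/top0.png"); s=cv2.imread("pics/side0.png")
H=lambda i:cv2.cvtColor(i,cv2.COLOR_BGR2HSV)
def m(n,i,lo,hi,box,z):
    k=cv2.inRange(H(i),lo,hi); w=np.zeros_like(k); x0,y0,x1,y1=box; w[y0:y1,x0:x1]=k[y0:y1,x0:x1]
    c=max(cv2.findContours(w,0,1)[0],key=cv2.contourArea); r=cv2.minAreaRect(c); mm=cv2.moments(w,True); p=(mm['m10']/mm['m00'],mm['m01']/mm['m00'])
    print(n,np.round(p,1),[np.round(v,1) for v in r],[onz(n,q,z).round(3)[:2].tolist() for q in cv2.boxPoints(r)],onz(n,p,z).round(4)); return p
m("top",t,(5,150,120),(20,255,255),(260,200,300,225),.06)
m("top",t,(100,150,80),(125,255,255),(370,215,445,260),.102)
g=m("top",t,(55,90,40),(90,255,255),(395,225,430,255),.178)
gs=m("side",s,(55,90,40),(90,255,255),(300,215,330,252),.14)
print(tri(g,gs))
m("top",t,(85,30,90),(125,150,255),(250,155,305,212),.062)
a=cv2.resize(t[155:225,245:315],(560,560),interpolation=cv2.INTER_CUBIC)
b=cv2.resize(t[205:265,365:445],(560,420),interpolation=cv2.INTER_CUBIC)
cv2.imwrite("pics/a.png",a); cv2.imwrite("pics/b.png",cv2.resize(s[180:300,270:370],(500,600),interpolation=cv2.INTER_CUBIC))
```

```text
top [279.4 211.6] [array([279.2, 211.6]), array([ 8.9, 16.1]), np.float64(81.9)] [[0.54, 0.106], [0.546, 0.065], [0.524, 0.061], [0.517, 0.102]] [0.5317 0.0832 0.06  ]
top [407.1 238.6] [array([407.7, 238.9]), array([23.6, 55.7]), np.float64(84.3)] [[0.492, -0.164], [0.509, -0.295], [0.454, -0.301], [0.437, -0.17]] [ 0.4735 -0.2313  0.102 ]
top [413.1 239.5] [array([412.5, 240. ]), array([ 8., 13.]), np.float64(90.0)] [[0.482, -0.213], [0.482, -0.241], [0.465, -0.241], [0.464, -0.213]] [ 0.4745 -0.2279  0.178 ]
side [314.1 233.2] [array([314. , 233.5]), array([29.,  8.]), np.float64(90.0)] [[0.475, -0.166], [0.495, -0.17], [0.474, -0.291], [0.457, -0.288]] [ 0.4752 -0.2316  0.14  ]
(array([ 0.47387196, -0.23601711,  0.14297258]), np.float64(0.0013016718655800368))
top [278.6 185.1] [array([278.7, 186.2]), array([46.2, 41.6]), np.float64(84.8)] [[0.65, 0.148], [0.662, 0.041], [0.544, 0.027], [0.532, 0.133]] [0.5994 0.0872 0.062 ]
```

View pics/a.png

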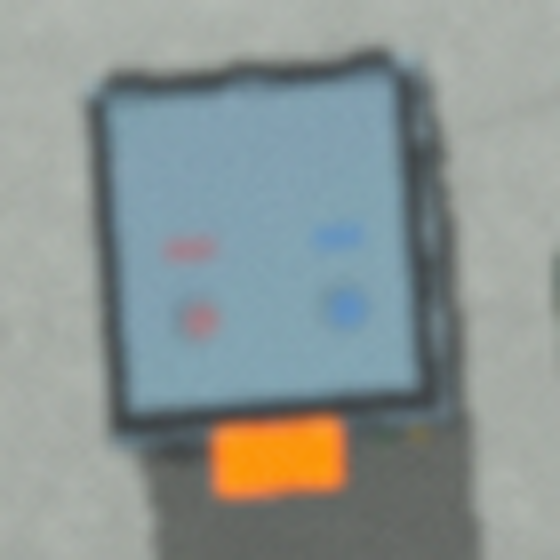

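View pics/b.png

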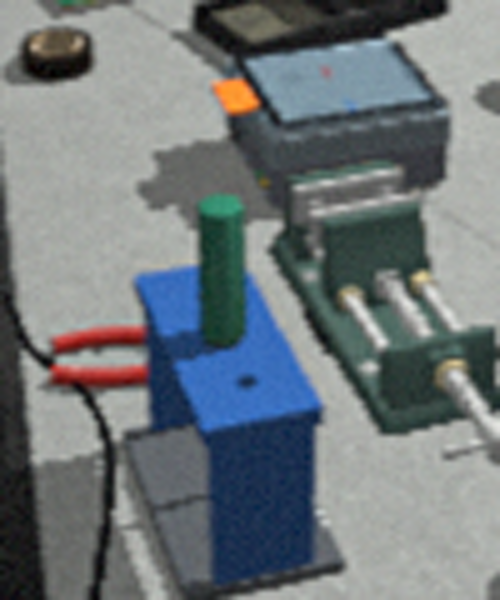

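>>> send_rows:
  commands:
    - {"spin":-0.143,"jaw":1}
    - {"spin":-0.143,"jaw":1}
    - {"spin":-0.143,"jaw":1}
    - {"spin":-0.143,"jaw":1}
    - {"y":-6,"x":-1.3,"jaw":1}
    - {"y":-6,"x":-1.3,"jaw":1}
    - {"y":-6,"x":-1.3,"jaw":1}
    - {"y":-6,"x":-1.3,"jaw":1}

```text
schema error: expected keys x, y, z, spin, jaw
```

>>> send_rows:
  commands:
    - {"y":-6,"x":-1.3,"jaw":1}
    - {"y":-6,"x":-1.3,"jaw":1}
    - {"y":-6,"x":-1.3,"jaw":1}
    - {"y":-6,"x":-1.3,"jaw":1}
    - {"y":-6,"x":-1.3,"jaw":1}
    - {"y":-6,"x":-1.3,"jaw":0.5}
    - {"y":-6,"x":-1.3,"jaw":0.3}
    - {"jaw":0.2}

```text
schema error: expected keys x, y, z, spin, jaw
```

```bash
cat >> h.py <<'E'
def st(goal=None):
    s=manip.read_state(); M=rot(s["tcp_rot"]); print("t",round(s["t"],2),"p",s["ee_pos"].round(4),"f",s["force"].round(1),"op",round(s["opening"],4),"g",round(s["grip_force"],1),"tx",M[:,0].round(3))
    if goal is not None: print("shift cm",((np.array(goal)-s["ee_pos"])@M*100).round(2))
    return s,M
E
python3 -c "
from h import *
st([.4737,-.2335,.152])"
```

```text
t 0.1 p [0.2286 0.4724 0.2632] f [0.4 0.2 0.3] op 0.0885 g 0.0 tx [-0.9    0.436  0.   ]
shift cm [-52.82 -52.85  11.17]
```

>>> send_rows:
  commands:
    - {"x":0,"y":0,"z":0,"spin":-0.143,"jaw":1}
    - {"x":0,"y":0,"z":0,"spin":-0.143,"jaw":1}
    - {"x":0,"y":0,"z":0,"spin":-0.143,"jaw":1}
    - {"x":0,"y":0,"z":0,"spin":-0.143,"jaw":1}
    - {"x":-1.3,"y":-6,"z":0,"spin":0,"jaw":1}
    - {"x":-1.3,"y":-6,"z":0,"spin":0,"jaw":1}
    - {"x":-1.3,"y":-6,"z":0,"spin":0,"jaw":1}
    - {"x":-1.3,"y":-6,"z":0,"spin":0,"jaw":1}

```text
t: 1.1
ee_pos: [0.3095, 0.2388, 0.2636]
tcp_rot: [0.0, -0.061, 0.998, -0.0]
force: [1.2, 0.8, -0.1]
opening: 0.0882
grip_force: 0.0
```

>>> send_rows:
  commands:
    - {"x":-1.3,"y":-6,"z":0,"spin":0,"jaw":1}
    - {"x":-1.3,"y":-6,"z":0,"spin":0,"jaw":1}
    - {"x":-1.3,"y":-6,"z":0,"spin":0,"jaw":1}
    - {"x":-1.3,"y":-6,"z":0,"spin":0,"jaw":1}
    - {"x":-1.3,"y":-6,"z":0,"spin":0,"jaw":1}
    - {"x":-1.3,"y":-6,"z":0,"spin":0,"jaw":0.8}
    - {"x":-1.3,"y":-6,"z":0,"spin":0,"jaw":0.5}
    - {"x":0,"y":0,"z":0,"spin":0,"jaw":0.3}

```text
t: 2.1
ee_pos: [0.4508, -0.1683, 0.2627]
tcp_rot: [-0.001, -0.059, 0.998, 0.0]
force: [0.3, 1.3, -0.9]
opening: 0.0613
grip_force: 0.0
```

```bash
python3 -c "
from h import *
st([.4737,-.2335,.152])"
```

```text
t 2.1 p [ 0.4508 -0.1683  0.2627] f [ 0.3  1.3 -0.9] op 0.0613 g 0.0 tx [-0.993 -0.117  0.001]
shift cm [-1.53 -6.75 11.07]
```

>>> send_rows:
  commands:
    - {"x":-0.8,"y":-3.4,"z":0,"spin":0,"jaw":0.3}
    - {"x":-0.7,"y":-3.3,"z":0,"spin":0,"jaw":0.3}
    - {"x":0,"y":0,"z":2,"spin":0,"jaw":0.3}
    - {"x":0,"y":0,"z":2,"spin":0,"jaw":0.3}
    - {"x":0,"y":0,"z":0,"spin":0,"jaw":0.3}

```text
t: 2.72
ee_pos: [0.473, -0.2288, 0.2227]
tcp_rot: [-0.001, -0.061, 0.998, 0.001]
force: [-0.5, 0.3, 0.9]
opening: 0.0571
grip_force: 0.0
```

Run:
```python
from h import *
s,M=st([.4737,-.2335,.152])
a=save("side","s1")[200:280,270:360,::-1]; b=save("top","t1")[190:270,365:455,::-1]
cv2.imwrite("pics/c.png",np.hstack([cv2.resize(v,(400,356),interpolation=cv2.INTER_CUBIC) for v in(a,b)]))
```

```text
t 2.73 p [ 0.473  -0.2288  0.2227] f [-0.5  0.3  0.9] op 0.0571 g 0.0 tx [-0.993 -0.122  0.002]
shift cm [-0.03 -0.49  7.07]
```

View pics/c.png

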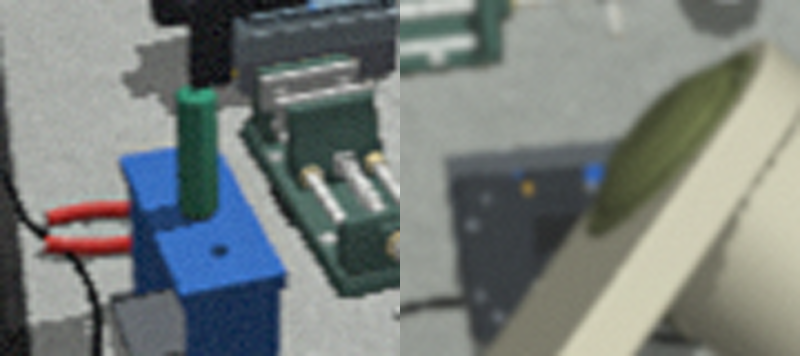

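The side view shows the fingers straddling the handle in line (finger at about (210,45) in the crop, handle at (197,150)). The arm covers the rack in the top view. I'll descend and grip.

>>> send_rows:
  commands:
    - {"x":0,"y":-0.5,"z":2,"spin":0,"jaw":0.3}
    - {"x":0,"y":0,"z":2.5,"spin":0,"jaw":0.3}
    - {"x":0,"y":0,"z":2.5,"spin":0,"jaw":0.3}
    - {"x":0,"y":0,"z":0,"spin":0,"jaw":-0.9}
    - {"x":0,"y":0,"z":0,"spin":0,"jaw":-0.9}
    - {"x":0,"y":0,"z":0,"spin":0,"jaw":-0.9}
    - {"x":0,"y":0,"z":0,"spin":0,"jaw":-0.9}
    - {"x":0,"y":0,"z":0,"spin":0,"jaw":-0.9}
  grip_force: 12

```text
t: 3.82
ee_pos: [0.4743, -0.2351, 0.1545]
tcp_rot: [0.0, -0.061, 0.998, -0.0]
force: [-0.5, 1.4, 5.2]
opening: 0.0207
grip_force: 12.0
```

>>> send_rows:
  commands:
    - {"x":0,"y":0,"z":-2,"spin":0,"jaw":-0.9}
    - {"x":0,"y":0,"z":-2,"spin":0,"jaw":-0.9}
    - {"x":0,"y":0,"z":-2,"spin":0,"jaw":-0.9}
    - {"x":0,"y":0,"z":-1.6,"spin":0,"jaw":-0.9}
    - {"x":0,"y":0,"z":0,"spin":0,"jaw":-0.9}

```text
t: 4.45
ee_pos: [0.4743, -0.2352, 0.2304]
tcp_rot: [0.001, -0.061, 0.998, -0.001]
force: [0.2, -0.5, -1.1]
opening: 0.0203
grip_force: 12.0
```

Run:
```python
from h import *
s,M=st()
a=save("side","s2")
k=cv2.inRange(cv2.cvtColor(a,cv2.COLOR_RGB2HSV),(55,90,40),(90,255,255))[150:260,295:335]; n,l,q,c=cv2.connectedComponentsWithStats(k); print(q[1:],c[1:]+[295,150])
print(proj("side",s["ee_pos"]+[0,0,-.0145]))
```

```text
t 4.45 p [ 0.4743 -0.2352  0.2304] f [ 0.2 -0.5 -1.1] op 0.0203 g 12.0 tx [-0.993 -0.121 -0.001]
[[ 0  0  2  2  4]
 [38  0  2  2  3]
 [34  4  2  1  2]
 [32  6  8  8 20]
 [36 14  1  2  2]
 [14 54 10 18 71]
 [26 64  1  1  1]] [[295.5        150.5       ]
 [333.66666667 150.33333333]
 [329.5        154.        ]
 [329.55       158.7       ]
 [331.         164.5       ]
 [312.92957746 215.29577465]
 [321.         214.        ]]
[313.21077369 205.55216334]
```

>>> send_rows:
  commands:
    - {"x":1.2,"y":0,"z":0,"spin":0,"jaw":-0.9}
    - {"x":1.2,"y":0,"z":0.15,"spin":0,"jaw":-0.9}
    - {"x":1.2,"y":0,"z":0.3,"spin":0,"jaw":-0.9}
    - {"x":1.2,"y":0,"z":0.4,"spin":0,"jaw":-0.9}
    - {"x":0,"y":0,"z":0,"spin":0,"jaw":-0.9}

```text
t: 5.12
ee_pos: [0.4254, -0.2409, 0.2209]
tcp_rot: [-0.001, -0.06, 0.998, 0.0]
force: [0.4, -0.2, 0.3]
opening: 0.0206
grip_force: 12.0
```

Run:
```python
from h import *
s,M=st()
a=save("side","s3")[150:270,260:360,::-1]
cv2.imwrite("pics/d.png",cv2.resize(a,(500,600),interpolation=cv2.INTER_CUBIC))
```

```text
t 5.12 p [ 0.4254 -0.2409  0.2209] f [ 0.4 -0.2  0.3] op 0.0206 g 12.0 tx [-0.993 -0.12   0.001]
```

View pics/d.png

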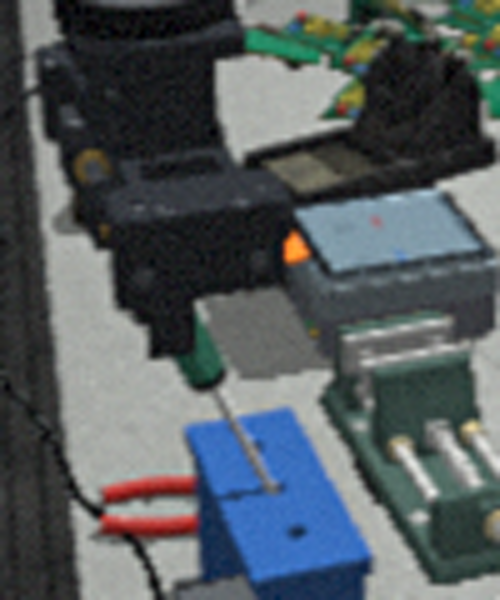

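The side view shows the screwdriver leaning about 22° with its tip in the hole at about (275,488) in the crop. Next I'll grip harder, pull out along the shank and move to the tab.

>>> send_rows:
  commands:
    - {"x":0,"y":0,"z":0,"spin":0,"jaw":-0.9}
    - {"x":0,"y":0,"z":0,"spin":0,"jaw":-0.9}
    - {"x":0.7,"y":0,"z":-1.8,"spin":0,"jaw":-0.9}
    - {"x":0.7,"y":0,"z":-1.8,"spin":0,"jaw":-0.9}
    - {"x":0,"y":0,"z":-1.5,"spin":0,"jaw":-0.9}
    - {"x":0,"y":5,"z":0,"spin":0,"jaw":-0.9}
    - {"x":0,"y":5,"z":0,"spin":0,"jaw":-0.9}
    - {"x":0,"y":5,"z":0,"spin":0,"jaw":-0.9}
  grip_force: 55

```text
t: 6.18
ee_pos: [0.3944, -0.0921, 0.2724]
tcp_rot: [0.0, -0.06, 0.998, -0.0]
force: [1.1, -0.7, -0.4]
opening: 0.0202
grip_force: 55.0
```

Run:
```python
from h import *
st([.4615,.0743,.1685])
```

```text
t 6.17 p [ 0.3944 -0.0921  0.2724] f [ 1.1 -0.7 -0.4] op 0.0202 g 55.0 tx [-0.993 -0.121 -0.001]
shift cm [-8.66 15.71 10.4 ]
```

>>> send_rows:
  commands:
    - {"x":-1,"y":5,"z":0,"spin":0,"jaw":-0.9}
    - {"x":-2,"y":5,"z":0,"spin":0,"jaw":-0.9}
    - {"x":-2.5,"y":5,"z":0,"spin":0,"jaw":-0.9}
    - {"x":-2.5,"y":0.5,"z":2.6,"spin":0,"jaw":-0.9}
    - {"x":0,"y":0,"z":3.8,"spin":0,"jaw":-0.9}
    - {"x":0,"y":0,"z":4,"spin":0,"jaw":-0.9}
    - {"x":0,"y":0,"z":0,"spin":0,"jaw":-0.9}

```text
t: 7.05
ee_pos: [0.4543, 0.0703, 0.1666]
tcp_rot: [-0.002, -0.061, 0.998, 0.0]
force: [0.9, 0.8, -0.3]
opening: 0.0201
grip_force: 55.0
```

Run:
```python
from h import *
s,M=st([.4615,.0743,.1685])
u=np.array([.993,.12,0]); tip=s["ee_pos"]+.0515*u-[0,0,.1335]
print("tip",tip.round(4),proj("side",tip)-[270,180],proj("side",[.5205,.0815,.058])-[270,180])
a=save("side","s4")[150:250,270:395,::-1]
cv2.imwrite("pics/e.png",cv2.resize(a,(750,600),interpolation=cv2.INTER_CUBIC))
```

```text
t 7.05 p [0.4543 0.0703 0.1666] f [ 0.9  0.8 -0.3] op 0.0201 g 55.0 tx [-0.993 -0.121  0.005]
shift cm [-0.77  0.31 -0.19]
tip [0.5054 0.0765 0.0331] [38.96195122 28.14672441] [43.17132008 20.20031675]
```

View pics/e.png

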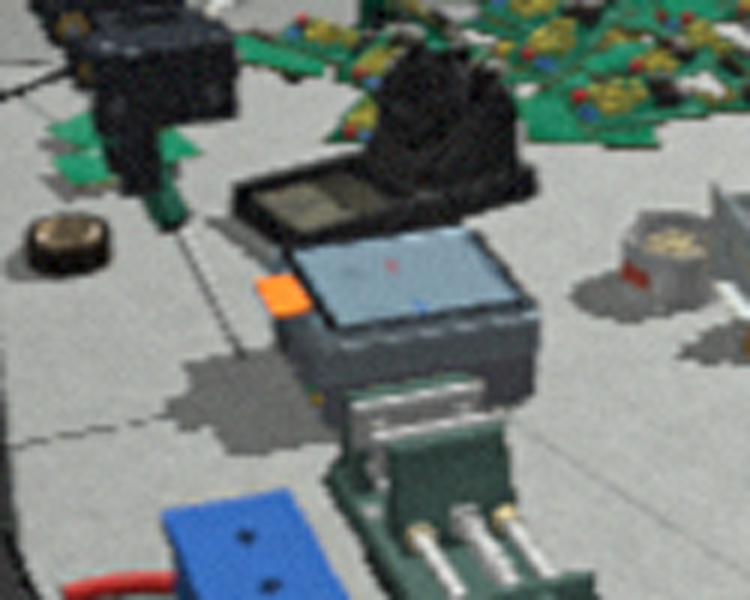

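The side view shows the tip at (238,350) in the crop, within 1 px of the prediction, in front of and below the tab (outer edge at about (262,300)).

>>> send_rows:
  commands:
    - {"x":-1,"y":0.3,"z":0,"spin":0,"jaw":-0.9}
    - {"x":-1,"y":0,"z":0,"spin":0,"jaw":-0.9}
    - {"x":-0.4,"y":0,"z":0,"spin":0,"jaw":-0.9}
    - {"x":0,"y":0,"z":0,"spin":0,"jaw":-0.9}

```text
t: 7.6
ee_pos: [0.4778, 0.0759, 0.1679]
tcp_rot: [-0.002, -0.061, 0.998, 0.0]
force: [-5.3, -1.2, -0.7]
opening: 0.0205
grip_force: 55.0
```

>>> send_rows:
  commands:
    - {"x":-0.15,"y":0,"z":-1,"spin":0,"jaw":-0.9}
    - {"x":-0.25,"y":0,"z":-1,"spin":0,"jaw":-0.9}
    - {"x":-0.3,"y":0,"z":-1,"spin":0,"jaw":-0.9}
    - {"x":0,"y":0,"z":0,"spin":0,"jaw":-0.9}

```text
t: 8.1
ee_pos: [0.484, 0.0767, 0.1984]
tcp_rot: [-0.003, -0.061, 0.998, -0.0]
force: [-9.1, -1.2, 0.8]
opening: 0.02
grip_force: 55.0
```

```bash
cat >> h.py <<'E'
def tip(s,a=22*np.pi/180):
    u=np.array([.993,.12,0]); return s["ee_pos"]+.1375*np.sin(a)*u-[0,0,.006+.1375*np.cos(a)]
def tab(name):
    im=save("side",name); k=cv2.inRange(cv2.cvtColor(im,cv2.COLOR_RGB2HSV),(5,170,120),(18,255,255)); k[:120]=0;k[230:]=0;k[:,:290]=0;k[:,370:]=0
    n,l,q,c=cv2.connectedComponentsWithStats(k); i=1+np.argmax(q[1:,4]); print("tab px",c[i].round(1),q[i])
    h=np.array([.6526,.0972,.058]); u=np.array([.993,.12,0]) # tab centre 124 mm from hinge
    A=np.linspace(0,1.9,191); P=[proj("side",h-.124*np.cos(a)*u+[0,0,.124*np.sin(a)]) for a in A]
    d=np.linalg.norm(np.array(P)-c[i],axis=1); print("cover deg",np.degrees(A[d.argmin()]).round(1),"err px",d.min().round(1))
E
python3 - <<'E'
from h import *
s,M=st(); print(tip(s).round(4)); tab("s5")
E
```

```text
t 8.1 p [0.484  0.0767 0.1984] f [-9.1 -1.2  0.8] op 0.02 g 55.0 tx [-0.993 -0.121  0.006]
[0.5352 0.0829 0.0649]
tab px [318.  190.5] [314 188   9   6  40]
cover deg 16.0 err px 1.0
```

>>> send_rows:
  commands:
    - {"x":-0.1,"y":0,"z":-1,"spin":0,"jaw":-0.9}
    - {"x":-0.25,"y":0,"z":-1,"spin":0,"jaw":-0.9}
    - {"x":-0.4,"y":0,"z":-1,"spin":0,"jaw":-0.9}
    - {"x":-0.5,"y":0,"z":-1,"spin":0,"jaw":-0.9}
    - {"x":0,"y":0,"z":0,"spin":0,"jaw":-0.9}

```text
t: 8.78
ee_pos: [0.4987, 0.0782, 0.2391]
tcp_rot: [0.001, -0.061, 0.998, -0.0]
force: [0.7, 0.6, -1.2]
opening: 0.0198
grip_force: 55.0
```

Run:
```python
from h import *
s,M=st(); print(tip(s).round(4)); tab("s6")
a=cv2.imread("pics/s6.png")[110:230,270:395]
cv2.imwrite("pics/f.png",cv2.resize(a,(625,600),interpolation=cv2.INTER_CUBIC))
```

```text
t 8.78 p [0.4987 0.0782 0.2391] f [ 0.7  0.6 -1.2] op 0.0198 g 55.0 tx [-0.993 -0.121 -0.002]
[0.5498 0.0844 0.1056]
tab px [323.5 179.4] [320 177   8   6  25]
cover deg 35.0 err px 1.3
```

View pics/f.png

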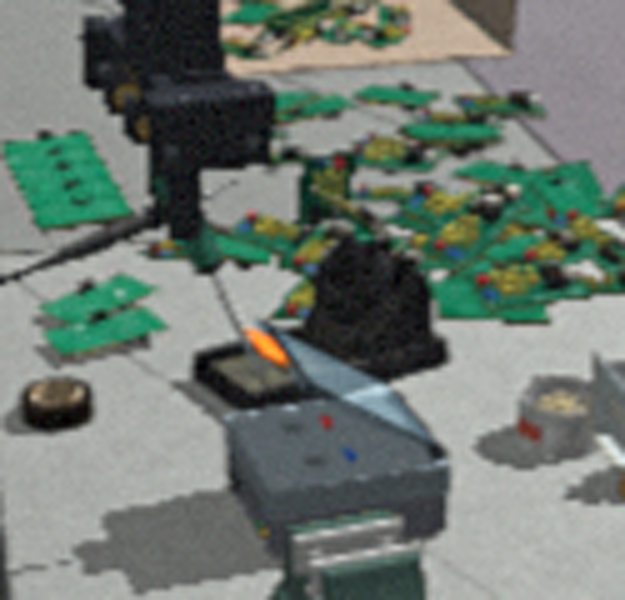

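The side view shows the cover at about 33°, with the orange tab at (265,345) in the crop resting on the shank. The red button and tag are now visible at about (290,427) and (327,422). I'll go on forward and up.

>>> send_rows:
  commands:
    - {"x":-1,"y":0,"z":-0.7,"spin":0,"jaw":-0.9}
    - {"x":-1,"y":0,"z":-0.7,"spin":0,"jaw":-0.9}
    - {"x":-1,"y":0,"z":0,"spin":0,"jaw":-0.9}
    - {"x":-1,"y":0,"z":0,"spin":0,"jaw":-0.9}
    - {"x":-1,"y":0,"z":0,"spin":0,"jaw":-0.9}
    - {"x":0,"y":0,"z":0,"spin":0,"jaw":-0.9}

```text
t: 9.57
ee_pos: [0.5481, 0.0843, 0.2518]
tcp_rot: [-0.0, -0.061, 0.998, 0.0]
force: [-0.4, 0.8, -0.3]
opening: 0.0204
grip_force: 55.0
```

Run:
```python
from h import *
s,M=st(); print(tip(s).round(4)); tab("s7")
```

```text
t 9.57 p [0.5481 0.0843 0.2518] f [-0.4  0.8 -0.3] op 0.0204 g 55.0 tx [-0.993 -0.121  0.   ]
[0.5992 0.0905 0.1183]
tab px [334.2 167. ] [333 165   4   5   8]
cover deg 59.6 err px 0.3
```

>>> send_rows:
  commands:
    - {"x":-1,"y":0,"z":0,"spin":0,"jaw":-0.9}
    - {"x":-1,"y":0,"z":0,"spin":0,"jaw":-0.9}
    - {"x":-1,"y":0,"z":0,"spin":0,"jaw":-0.9}
    - {"x":-1,"y":0,"z":0,"spin":0,"jaw":-0.9}
    - {"x":-1,"y":0,"z":0,"spin":0,"jaw":-0.9}
    - {"x":-0.4,"y":0,"z":0,"spin":0,"jaw":-0.9}
    - {"x":0,"y":0,"z":0,"spin":0,"jaw":-0.9}

```text
t: 10.5
ee_pos: [0.6014, 0.0908, 0.2521]
tcp_rot: [0.0, -0.061, 0.998, 0.0]
force: [-0.6, 0.1, -0.6]
opening: 0.0201
grip_force: 55.0
```

Run:
```python
from h import *
s,M=st(); print(tip(s).round(4))
a=save("side","s8")[90:210,290:390,::-1]; b=save("top","t8")[130:230,230:330,::-1]
cv2.imwrite("pics/g.png",np.hstack([cv2.resize(v,w,interpolation=cv2.INTER_CUBIC) for v,w in((a,(400,480)),(b,(400,480)))]))
```

```text
t 10.5 p [0.6014 0.0908 0.2521] f [-0.6  0.1 -0.6] op 0.0201 g 55.0 tx [-0.993 -0.121 -0.   ]
[0.6525 0.097  0.1186]
```

View pics/g.png

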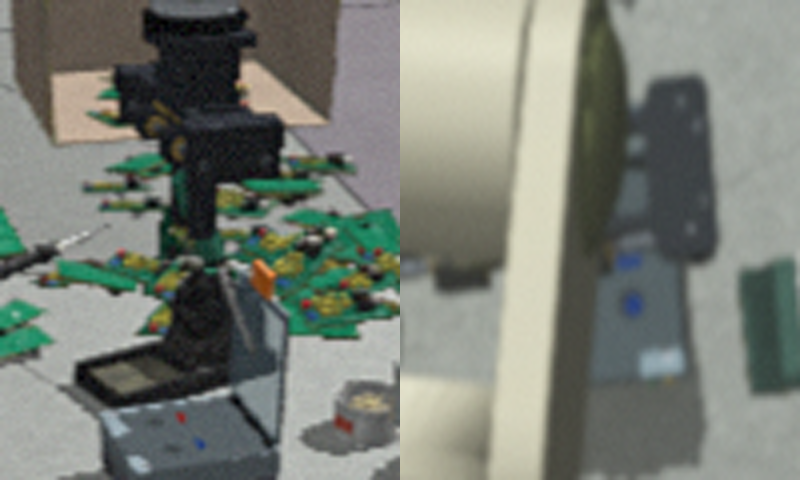

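Run:
```python
from h import *
u=np.array([.993,.12,0]);v=np.array([-.12,.993,0]);h=np.array([.6526,.0972,.058])
for n in [-.053]:
  for a in (85,90,95):
    r=np.radians(a); print(a,[((proj("side",h+n*v-d*np.cos(r)*u+[0,0,d*np.sin(r)])-[290,90])*4).round(0).tolist() for d in(0,.114)])
t=cv2.imread("pics/top0.png"); hs=cv2.cvtColor(t,cv2.COLOR_BGR2HSV).astype(int)
def cen(k,box):
    x0,y0,x1,y1=box; w=np.zeros(k.shape); w[y0:y1,x0:x1]=k[y0:y1,x0:x1]; w=np.clip(w,0,None); Y,X=np.mgrid[:400,:640]; return np.array([(w*X).sum(),(w*Y).sum()])/w.sum()
b,g,r=[t[:,:,i].astype(int) for i in range(3)]
pr=cen(r-g-0-(-20) ,(264,191,277,199)) ; 
base=np.median((r-g)[188:200,275:283]); pr=cen((r-g)-base-12,(264,191,277,199)); prt=cen((r-g)-base-12,(262,183,275,189))
base=np.median((b-r)[188:200,275:283]); pb=cen((b-r)-base-12,(282,189,295,198)); pbt=cen((b-r)-base-12,(282,181,294,187))
R_,B_=onz("top",pr,.042),onz("top",pb,.042)
print("px",pr,prt,pb,pbt); print("red",R_,"blue",B_,"dist",np.linalg.norm(R_-B_),"dir",(R_-B_)[:2]/np.linalg.norm(R_-B_))
for n,p in(("r",R_),("b",B_)): print(n,"prog coords",((p-h)@u).round(4),((p-h)@v).round(4), "side mouth px crop",((proj("side",[p[0],p[1],.055])-[290,90])*4).round(1))
print("tags",onz("top",prt,.058),onz("top",pbt,.058))
```

```text
85 [[272.0, 446.0], [265.0, 316.0]]
90 [[272.0, 446.0], [277.0, 314.0]]
95 [[272.0, 446.0], [290.0, 313.0]]
px [269.68483816 194.63202726] [268.21818182 185.69090909] [287.98813056 193.14836795] [286.77516779 184.12080537]
red [0.57599292 0.11253746 0.042     ] blue [0.58097309 0.06471297 0.042     ] dist 0.04808309347765166 dir [-0.10357412  0.99462174]
r prog coords -0.0742 0.0244 side mouth px crop [153.1 420.4]
b prog coords -0.075 -0.0237 side mouth px crop [170.7 446.8]
tags [0.59770754 0.11447298 0.058     ] [0.60281103 0.0667229  0.058     ]
```

The side view shows the cover near vertical: rim from (277,445) to (287,313), about 92° against the prediction. I'll back off and straighten the screwdriver against the programmer's front face.

>>> send_rows:
  commands:
    - {"x":2,"y":0,"z":0,"spin":0,"jaw":-0.9}
    - {"x":4,"y":0,"z":0,"spin":0,"jaw":-0.9}
    - {"x":4,"y":0,"z":0,"spin":0,"jaw":-0.9}
    - {"x":4,"y":0,"z":0,"spin":0,"jaw":-0.9}
    - {"x":0,"y":0,"z":4,"spin":0,"jaw":-0.9}
    - {"x":0,"y":0,"z":4.8,"spin":0,"jaw":-0.9}
    - {"x":0,"y":0,"z":0,"spin":0,"jaw":-0.9}

```text
t: 11.48
ee_pos: [0.4608, 0.0739, 0.1626]
tcp_rot: [-0.003, -0.06, 0.998, 0.0]
force: [0.5, -0.0, 0.2]
opening: 0.0205
grip_force: 55.0
```

Run:
```python
from h import *
u=np.array([.993,.12,0]);h=np.array([.6526,.0972,.058])
s,M=st(); T=tip(s); print(T.round(4), "fwd",((T-h)@u).round(4),"tip px",proj("side",T))
im=save("side","s9"); 
a=im[150:230,280:380,::-1]; cv2.imwrite("pics/i.png",cv2.resize(a,(750,600),interpolation=cv2.INTER_CUBIC))
```

```text
t 11.47 p [0.4608 0.0739 0.1626] f [ 0.5 -0.   0.2] op 0.0205 g 55.0 tx [-0.993 -0.121  0.005]
[0.5119 0.0801 0.0291] fwd -0.1418 tip px [310.82067775 208.50536726]
```

View pics/i.png

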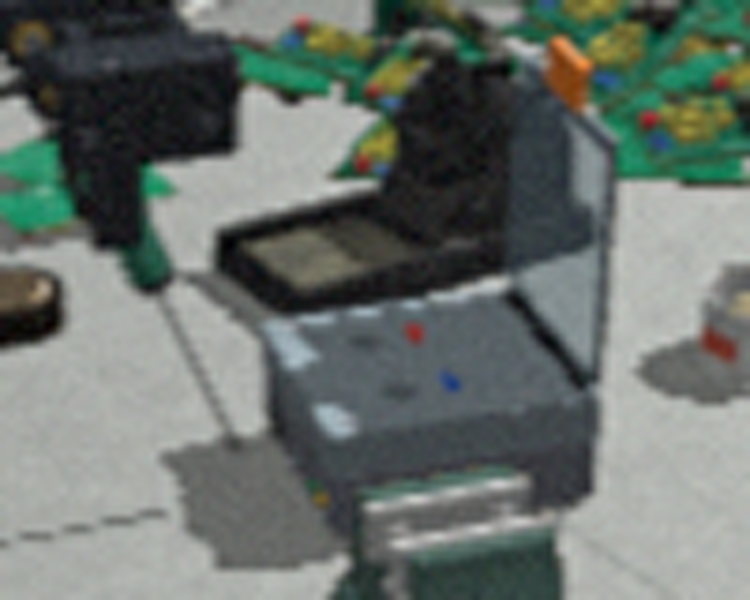

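The side view shows the cover standing upright, the tip at (232,443) in the crop as predicted, and the red aperture at (367,340), matching the computed position. I'll straighten now.

>>> send_rows:
  commands:
    - {"x":-1,"y":0,"z":0,"spin":0,"jaw":-0.9}
    - {"x":-1.3,"y":0,"z":0,"spin":0,"jaw":-0.9}
    - {"x":0,"y":0,"z":0,"spin":0,"jaw":-0.9}
    - {"x":-1,"y":0,"z":-0.4,"spin":0,"jaw":-0.9}
    - {"x":-1,"y":0,"z":-0.3,"spin":0,"jaw":-0.9}
    - {"x":-1,"y":0,"z":-0.2,"spin":0,"jaw":-0.9}
    - {"x":-1,"y":0,"z":-0.1,"spin":0,"jaw":-0.9}
    - {"x":0,"y":0,"z":0,"spin":0,"jaw":-0.9}
  grip_force: 12

```text
t: 12.52
ee_pos: [0.5255, 0.0815, 0.1742]
tcp_rot: [0.0, -0.061, 0.998, -0.0]
force: [-0.3, 0.1, -0.8]
opening: 0.0203
grip_force: 12.0
```

>>> send_rows:
  commands:
    - {"x":-0.5,"y":0,"z":0,"spin":0,"jaw":-0.9}
    - {"x":-0.5,"y":0,"z":0,"spin":0,"jaw":-0.9}
    - {"x":0,"y":0,"z":0,"spin":0,"jaw":-0.9}

```text
t: 12.9
ee_pos: [0.5349, 0.0827, 0.1742]
tcp_rot: [0.0, -0.061, 0.998, 0.0]
force: [-2.0, -0.6, -0.3]
opening: 0.0205
grip_force: 12.0
```

Run:
```python
from h import *
u=np.array([.993,.12,0]);h=np.array([.6526,.0972,.058])
s,M=st(); T=tip(s,0); print(T.round(4), "fwd",((T-h)@u).round(4),"tip px if vertical",proj("side",T), "if 5deg",proj("side",tip(s,.087)))
im=save("side","s10"); 
k=cv2.inRange(cv2.cvtColor(im,cv2.COLOR_RGB2HSV),(60,90,30),(90,255,255))[165:215,300:330]; Y,X=np.nonzero(k)
for y in range(50):
    if (Y==y).any(): print(y+165,X[Y==y].min()+300,X[Y==y].max()+300,end="; ")
print([proj("side",T+[0,0,d]).round(1).tolist() for d in(.091,.11)])
```

```text
t 12.9 p [0.5349 0.0827 0.1742] f [-2.  -0.6 -0.3] op 0.0205 g 12.0 tx [-0.993 -0.121 -0.   ]
[0.5349 0.0827 0.0307] fwd -0.1186 tip px if vertical [317.67620591 207.02057869] if 5deg [321.1847472  206.32309182]
166 314 314; 167 314 315; 168 314 315; 169 314 315; 170 314 315; 171 314 315; 172 315 326; 173 300 326; 174 300 315; 175 300 315; 176 315 319; 177 315 320; 178 316 321; 179 315 321; 180 314 320; 181 315 319; 182 316 319; 214 321 321; [[317.2, 181.7], [317.1, 176.2]]
```

>>> send_rows:
  commands:
    - {"x":0.5,"y":0,"z":0,"spin":0,"jaw":-0.9}
    - {"x":0,"y":0,"z":0,"spin":0,"jaw":-0.9}
    - {"x":0,"y":0,"z":-3,"spin":0,"jaw":-0.9}
    - {"x":0,"y":0,"z":-3,"spin":0,"jaw":-0.9}
    - {"x":-1.5,"y":0.8,"z":0,"spin":0,"jaw":-0.9}
    - {"x":-1.5,"y":0.8,"z":0,"spin":0,"jaw":-0.9}
    - {"x":-1.6,"y":0.8,"z":0,"spin":0,"jaw":-0.9}
    - {"x":0,"y":0,"z":0,"spin":0,"jaw":-0.9}
  grip_force: 55

```text
t: 13.95
ee_pos: [0.5727, 0.1117, 0.2339]
tcp_rot: [-0.0, -0.061, 0.998, 0.0]
force: [-0.0, 0.4, -0.5]
opening: 0.0205
grip_force: 55.0
```

Run:
```python
from h import *
s,M=st([.576,.1125,.2035]); T=tip(s,0); print(T.round(4),(proj("side",T)-[300,140])*8,(proj("side",[.576,.1125,.055])-[300,140])*8)
im=save("side","s11"); a=im[140:210,300:380,::-1]; cv2.imwrite("pics/j.png",cv2.resize(a,(640,560),interpolation=cv2.INTER_CUBIC))
```

```text
t 13.95 p [0.5727 0.1117 0.2339] f [-0.   0.4 -0.5] op 0.0205 g 55.0 tx [-0.993 -0.122  0.   ]
shift cm [-0.34  0.03  3.04]
[0.5727 0.1117 0.0904] [218.39417918 365.2981106 ] [226.30951812 440.81735946]
```

View pics/j.png

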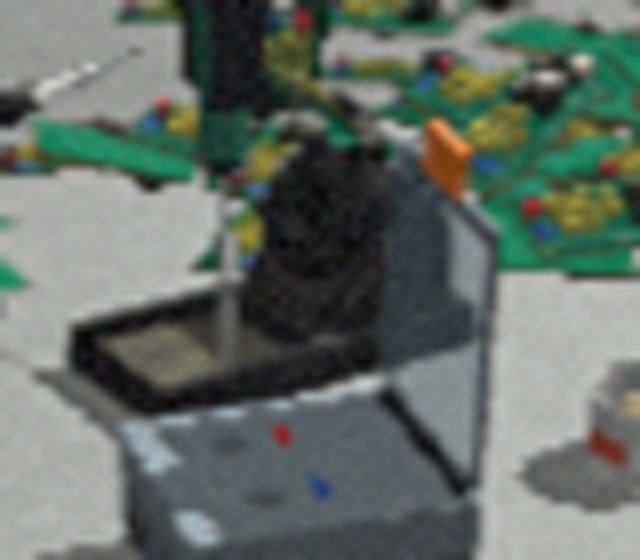

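The side view shows the tip at (228,362) in the crop and the red aperture at (232,440). The tip needs to go about 2 mm forward, then down.

>>> send_rows:
  commands:
    - {"x":-0.2,"y":0,"z":0,"spin":0,"jaw":-0.9}
    - {"x":0,"y":0,"z":1.5,"spin":0,"jaw":-0.9}
    - {"x":0,"y":0,"z":1.5,"spin":0,"jaw":-0.9}
    - {"x":0,"y":0,"z":0.8,"spin":0,"jaw":-0.9}
    - {"x":0,"y":0,"z":0.5,"spin":0,"jaw":-0.9}
    - {"x":0,"y":0,"z":0,"spin":0,"jaw":-0.9}

```text
t: 14.75
ee_pos: [0.5744, 0.1117, 0.191]
tcp_rot: [-0.0, -0.061, 0.998, 0.0]
force: [0.4, 0.3, -1.9]
opening: 0.0202
grip_force: 55.0
```

Run:
```python
from h import *
s,M=st(); print(tip(s,0).round(4))
```

```text
t 14.75 p [0.5744 0.1117 0.191 ] f [ 0.4  0.3 -1.9] op 0.0202 g 55.0 tx [-0.993 -0.121  0.   ]
[0.5744 0.1117 0.0475]
```

>>> send_rows:
  commands:
    - {"x":0,"y":0,"z":0.5,"spin":0,"jaw":-0.9}
    - {"x":0,"y":0,"z":0,"spin":0,"jaw":-0.9}
    - {"x":0,"y":0,"z":0,"spin":0,"jaw":-0.9}

```text
t: 15.12
ee_pos: [0.5745, 0.1117, 0.1864]
tcp_rot: [0.0, -0.061, 0.998, -0.0]
force: [0.5, -0.7, -1.0]
opening: 0.0201
grip_force: 55.0
```

>>> send_rows:
  commands:
    - {"x":0,"y":0,"z":0.25,"spin":0,"jaw":-0.9}
    - {"x":0,"y":0,"z":0,"spin":0,"jaw":-0.9}
    - {"x":0,"y":0,"z":0,"spin":0,"jaw":-0.9}

```text
t: 15.5
ee_pos: [0.5746, 0.1117, 0.184]
tcp_rot: [0.0, -0.061, 0.998, -0.0]
force: [0.7, 0.1, 2.4]
opening: 0.0205
grip_force: 55.0
```

>>> send_rows:
  commands:
    - {"x":0,"y":0,"z":0.25,"spin":0,"jaw":-0.9}
    - {"x":0,"y":0,"z":0,"spin":0,"jaw":-0.9}
    - {"x":0,"y":0,"z":0,"spin":0,"jaw":-0.9}

```text
t: 15.88
ee_pos: [0.5745, 0.1117, 0.1814]
tcp_rot: [0.0, -0.061, 0.998, 0.0]
force: [0.5, 0.0, 3.1]
opening: 0.0201
grip_force: 55.0
```

>>> send_rows:
  commands:
    - {"x":0,"y":0,"z":0.2,"spin":0,"jaw":-0.9}
    - {"x":0,"y":0,"z":0,"spin":0,"jaw":-0.9}
    - {"x":0,"y":0,"z":0,"spin":0,"jaw":-0.9}

```text
t: 16.25
ee_pos: [0.5747, 0.1117, 0.1802]
tcp_rot: [0.001, -0.061, 0.998, -0.0]
force: [-0.9, -0.0, 9.4]
opening: 0.0206
grip_force: 55.0
```

>>> send_rows:
  commands:
    - {"x":0,"y":0,"z":0.15,"spin":0,"jaw":-0.9}
    - {"x":0,"y":0,"z":0,"spin":0,"jaw":-0.9}
    - {"x":0,"y":0,"z":0,"spin":0,"jaw":-0.9}

```text
t: 16.62
ee_pos: [0.5749, 0.1117, 0.1798]
tcp_rot: [0.001, -0.061, 0.998, -0.0]
force: [-2.5, -0.4, 17.4]
opening: 0.0206
grip_force: 55.0
```

>>> send_rows:
  commands:
    - {"x":0,"y":0,"z":0,"spin":0,"jaw":-0.9}
    - {"x":0,"y":0,"z":0,"spin":0,"jaw":-0.9}
    - {"x":0,"y":0,"z":0,"spin":0,"jaw":-0.9}
    - {"x":0,"y":0,"z":0,"spin":0,"jaw":-0.9}

```text
t: 17.12
ee_pos: [0.5749, 0.1118, 0.1798]
tcp_rot: [0.001, -0.061, 0.998, -0.0]
force: [-2.9, 0.2, 16.8]
opening: 0.0202
grip_force: 55.0
```

Run:
```python
from h import *
s,M=st(); tab("s12")
if s["force"][2]>10: print(manip.job_done())
```

```text
t 17.12 p [0.5749 0.1118 0.1798] f [-2.9  0.2 16.8] op 0.0202 g 55.0 tx [-0.993 -0.121 -0.003]
tab px [355.5 159.7] [353 156   6   8  24]
cover deg 93.4 err px 0.7
the job is handed in; nothing more can be done
None
```

I handed the job in at 17.1 s of the 48 s allowed. The cover stands upright by itself at about 93°. The still-gripped screwdriver holds the red button against its stop with about 17 N. The blue button, cutters, tape and flux jar were never approached, though I took no final picture of them.

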